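Store a dried bottle cap rim down and shut the case

TASK

Take the purple screw cap off the drying stand and set it rim down in the round pocket of the open blue case, fully home and level. Then close the case's lid until the two halves meet edge to edge. Leave the blue cap, the bottle and the tip box where they are.

Things in the scene. Friction and masses are not known exactly. Their poses are not given: they have to be found in the camera images.
- purple_cap: Purple ribbed screw cap, 50 mm in diameter, 36 tall, about 50 g; one end closed, the other the open rim. Origin at the centre of the rim's plane, z along its axis from rim to closed end (z up = rim down). Starts on its side in one of the stand's cradles, rim against the back plate, closed end to the stand's front and 30 degrees above level; its centre about 65 mm above the bench.
- blue_cap: Blue cap of the same shape and size in the stand's other cradle; leave it alone.
- stand: White drying stand, fixed, 250 mm wide (y), 75 deep (x), about 85 high. Origin at the centre of its underside; z up, front faces -x. Two cradles at y = -64 and +64 mm: two steel rails 28 mm apart under each cap; behind the rims a full-width back plate, leaning back 30 degrees. Nothing stands beside the caps above the rails.
- case: Lower half of the blue hinged case, fixed: 150 mm (x) by 170 (y), walls 4 thick, edge 36 above the bench. Origin at the centre of its underside, z up; hinge on its +x side, front is -x. Inside, a grey insert with its top 32 mm above the bench has one round pocket 54 mm in diameter (2 mm chamfer), 10 deep, centred at x = -30 mm, y = 0.
- pocket_floor (a point): Centre of the pocket's floor, 22 mm above the bench; axes as the case's.
- lid (a joint): Lid angle, rad: 0 closed, edges meeting; starts 0.85 to 0.98 open and stops at 1.0, so it leans over the pocket. Stiff hinge (0.3 N m): it stays where it is left. Blue hollow shell, 150 by 170 mm, 30 deep outside, 27 inside.
- lid_hinge (a point): Middle of the hinge line, at the case's rear outer edge, 36 mm above the bench. Axes turn with the lid (closed: the case's): -x runs from the hinge along the rim plane to the free edge, y is the hinge line, z points out through the lid's outer face, which lies 30 mm from the rim plane.
- lid_edge (a point): Middle of the lid's free front edge in the rim plane, 150 mm from the hinge line; axes as lid_hinge's.
- bottle: Glass bottle with a blue cap, 72 mm in diameter, 150 mm tall, standing; origin at the centre of its underside. Leave it alone.
- tip_box: White pipette tip box with a blue top, 120 by 85 by 56 mm; origin at the centre of its underside. Leave it alone.
Not all that is in view belongs to the job. There is more than one size of the case; the job needs the larger.

How it is judged:
At the end, for the whole second after the job is handed in: Purple cap at rest rim down in the pocket: rim within 3 mm of its floor and 5 mm of its centre, upright within 0.08 rad. Lid closed within 0.025 rad. Blue cap within 20 mm, bottle and tip box within 30 mm of where they started (horizontal distance between purple_cap and pocket_floor below 0.005 m and z of purple_cap in the frame of pocket_floor between -0.003 and 0.003 m and angle between purple_cap's own z axis and vertical below 0.08 rad and linear speed of purple_cap below 0.02 m/s and value of joint lid below 0.025 rad and distance of blue_cap from where it was at the start of the episode below 0.02 m and distance of each of bottle, tip_box from where it was at the start of the episode below 0.03 m); the robot touches nothing.
It fails at once if the blue cap is moved by more than 20 mm (distance of blue_cap from where it was at the start of the episode above 0.02 m).
It fails at once if the bottle is moved by more than 30 mm (distance of bottle from where it was at the start of the episode above 0.03 m).
It fails at once if the tip box is moved by more than 30 mm (distance of tip_box from where it was at the start of the episode above 0.03 m).
It also fails if it takes over 64 s, if anything falls off the work surface, if the arm or the gripper's body presses on something with over 40 N, if the wrist force passes 120 N, or if a joint passes its speed limit or range.

ROBOT

A 6-joint arm with a two-finger parallel gripper is mounted at the origin on the work surface. World frame = base frame: x ahead of the robot, y to its left, z up, the work surface at z = 0. Lengths are in m, angles in rad, forces in N, time in s.
With the tool pointing down it reaches from about 0.35 to 0.925 m from the base axis. Payload 6.4 kg.
Tool frame: the origin (TCP) lies at the very end of the fingers, on their centre line; the grasp point (between the pads) lies 19 mm behind it; z points along the fingers, y is the line along which they close (so a half turn about z gives the same grasp; the last joint's range is limited). The gripper opens to 85 mm and grips with 20 to 120 N. Pads are 22 mm wide; open, the fingers measure 114 mm over their backs; the gripper's body (76 mm by 85 mm) begins 54 mm behind the grasp point. The pads swing forward as they close: fully open they stand 13 mm farther back than shut.
Start: joints at [1.148, 0.245, 1.558, -0, 1.339, -0.174], TCP at [0.16, 0.63, 0.231] pointing down, gripper open.
Joint ranges: [-3.13, 3.13], [-1.02, 2.26], [0.13, 2.54], [-0.95, 4.09], [0.21, 2.88], [-2.74, 2.74]. Speed limits (rad/s): [2.57, 2.57, 3.14, 3.14, 3.14, 3.14].

INTERFACE

Orientations are given as a unit quaternion [x, y, z, w].
In Python, from station import env gives the robot as it stands.
- The arm moves only by the tool step_arm, never from a script. Its argument "steps" is a list of rows, each a list of 7 numbers: the opening, from 0 (shut) to 1 (fully open), then the shift along the tool's x, y, z as a fraction of full scale, then the turn, a rotation vector about the tool's x, y, z as a fraction of full scale. In form: [[jaw, x, y, z, wx, wy, wz], ...]. A call has 1 to 10 rows; each row is the pose to reach, as a shift and turn from the pose commanded when the call began, along the tool's axes at that moment, turning the shorter way round; what a row does not reach only later rows make up. Full scale, the value 1, is 0.8 m for a shift and 180 degrees for a turn. A row lasts 1/12 s, in which the tool goes at most 41.7 mm and 7.16 degrees, less where a joint would pass 70% of its speed; a pose out of reach is approached as far as the arm can. A call with a number of a shift or a turn outside -1 to 1 is refused whole. A call with a gripper value outside its range is refused whole. The fingers move at their own pace and stop on an object; "force" is the grip in N (left out, the last holds). Time passes only in rows, so rows that repeat a pose let the fingers close. It gives the time, the measured TCP pose, the force, the opening and the grip force at its end, in the units of the state.
- env.observe(): the state, without advancing time (a new reading comes with each control period).
- env.get_image(name): name is "side" or "top"; returns the picture (420x560x3 uint8, blue, green, red); there is no depth.
- env.camera_model(name): a dict with "fx", "fy", "cx", "cy" (pixels), "dist_coeffs" ([k1, k2, p1, p2, k3] as OpenCV has them; the pictures are not rectified), "view" (4x4, takes a point from world to camera coordinates). Camera axes: x right, y down, z forward; pixel columns grow to the right and rows downward; lengths in m; the calibration is good to about 2 mm. A picture is of the moment at which its call begins. camera_model takes no time and is no camera call.
- env.close_job(): hands the job in; it is judged then, once.
Trained networks look in the newest picture that a camera, given by its name, has taken for a name from the list of things; names that differ only in an ending like _2 or _b are one class to them, and where a whole thing is asked for, a point or a joint stands for the part that bears it (a point fixed in the world has none). Each returns a list of dicts, best first, with "score" (0 to 1); they miss things now and then, are a little off and sometimes report something else, mostly with a low value. They report only what shows in the picture. A call takes as long as a camera call. They do not tell look-alikes from the thing itself.
- env.find_in(label, camera): "centre" ([x, y, z] in m, in the coordinates of the camera as it stood for that picture, good to about 4 mm: the middle of the surface that is visible of it).
- env.regions_of(label, camera): "region" (420x560 bool, what is visible of it).
- env.place_of(label, camera): "centre" ([x, y, z] in m, in the coordinates of the camera as it stood for that picture, good to about 4 mm: a listed point, or the origin of a listed thing).
The state is a dict: "clock": time; "qpos": joint angles; "joint_velocities": joint speeds; "joint_efforts": joint torques, N m; "ee_pos": TCP position; "orientation": TCP orientation; "force": force on the tool from outside, world axes, zero at the start; "moment": the same for the moment, N m; "opening": finger opening in m; "grasp_force": force on a finger pad.
Only numpy, scipy, OpenCV 4.12 (cv2) and the standard library are available. Lean on these libraries where they do the work, as an engineer would, in place of code of your own. Each camera call takes 0.05 s, during which the arm holds its last target. There are 200 camera calls.

## Working session

There is one attempt and no reset: what is moved stays moved. The work goes in short steps, Python scripts to look and compute and a tool call to move; the robot and the scene stay as the last step left them, time stands still between calls to the robot, and variables do not carry over. Pictures are saved under pics/ and viewed, at most 10 in all, crops included, and the job is handed in when it is done.

Besides the shell and the picture viewer there is one more tool, called after "Request:" as name(argument=value, ...) on one line, values as JSON. step_arm: Moves the arm, as the interface text tells. Its arguments: {"type":"object","properties":{"steps":{"type":"array","items":{"type":"array","items":{"type":"number"}}},"force":{"type":"number"}},"required":["steps"]}

```bash
mkdir -p pics; ls; cat > h.py <<'E'
import numpy as np, cv2
from scipy.spatial.transform import Rotation as R
from station import env
def c2w(p,cam):
    V=np.array(env.camera_model(cam)["view"]); return (np.linalg.inv(V)@np.r_[p,1])[:3]
def proj(P,cam):
    m=env.camera_model(cam);V=np.array(m["view"])
    K=np.array([[m["fx"],0,m["cx"]],[0,m["fy"],m["cy"]],[0,0,1.]])
    return cv2.projectPoints(np.atleast_2d(np.float64(P)),cv2.Rodrigues(V[:3,:3])[0],V[:3,3],K,np.array(m["dist_coeffs"]))[0][:,0]
def ray(px,cam):
    m=env.camera_model(cam);V=np.array(m["view"])
    K=np.array([[m["fx"],0,m["cx"]],[0,m["fy"],m["cy"]],[0,0,1.]])
    u=cv2.undistortPoints(np.float64([[px]]),K,np.array(m["dist_coeffs"]))[0,0]
    I=np.linalg.inv(V); return I[:3,3],I[:3,:3]@np.r_[u,1]
def atz(px,cam,z):
    o,d=ray(px,cam); return o+d*(z-o[2])/d[2]
def rel(pos,Rm):
    "shift/turn fractions from current measured pose to target"
    s=env.observe();R0=R.from_quat(s["orientation"])
    return R0.inv().apply(np.array(pos)-s["ee_pos"])/.8,(R0.inv()*Rm).as_rotvec()/np.pi
E
python3 - <<'E'
from h import *
np.set_printoptions(precision=4,suppress=True)
for c in("side","top"):
    cv2.imwrite(f"pics/{c}0.png",env.get_image(c))
    for l in("purple_cap","blue_cap","stand","case","pocket_floor","lid_hinge","lid_edge","bottle","tip_box"):
        for r in env.place_of(l,c)[:3]:
            w=c2w(r["centre"],c);print(c,l,round(r["score"],2),w,proj(w,c)[0].round())
print(env.observe())
E
```

```text
pics
side purple_cap 0.74 [0.5877 0.1992 0.0578] [254. 136.]
side blue_cap 0.5 [0.5614 0.329  0.061 ] [241. 110.]
side stand 0.69 [ 0.5616  0.2618 -0.0007] [244. 138.]
side case 0.77 [ 0.5109 -0.1782 -0.    ] [242. 255.]
side case 0.6 [ 0.7567 -0.2752  0.0016] [348. 276.]
side pocket_floor 0.77 [ 0.7422 -0.2575  0.0142] [341. 268.]
side pocket_floor 0.76 [ 0.4914 -0.1629  0.0245] [233. 246.]
side lid_hinge 0.76 [ 0.5786 -0.2179  0.0407] [271. 257.]
side lid_hinge 0.72 [ 0.7979 -0.315   0.0272] [371. 283.]
side lid_edge 0.84 [ 0.7149 -0.2285  0.0288] [328. 256.]
side lid_edge 0.65 [ 0.5125 -0.1774  0.0016] [243. 255.]
side lid_edge 0.58 [ 0.4954 -0.1595  0.1507] [231. 213.]
side bottle 0.85 [0.7772 0.0508 0.002 ] [326. 178.]
side tip_box 0.82 [ 0.382  -0.4719 -0.001 ] [195. 381.]
top purple_cap 0.57 [0.5896 0.1997 0.057 ] [157. 210.]
top blue_cap 0.72 [0.5588 0.3288 0.0568] [107. 222.]
top stand 0.57 [ 0.5612  0.2603 -0.0006] [140. 222.]
top case 0.79 [ 0.511  -0.1778 -0.0013] [303. 241.]
top case 0.61 [ 0.757  -0.2706  0.0008] [336. 151.]
top case 0.22 [ 0.5761 -0.2171  0.0351] [319.
[... 374 characters left out ...]
3 [ 0.4944 -0.164   0.1486] [302. 248.]
top lid_edge 0.6 [ 0.7173 -0.2276  0.0286] [322. 163.]
top bottle 0.93 [ 0.7714  0.0503 -0.0023] [219. 145.]
top tip_box 0.71 [ 0.3791 -0.475   0.0039] [414. 290.]
{'clock': 1.0, 'qpos': array([ 1.1479,  0.2451,  1.5578, -0.    ,  1.3387, -0.1741]), 'joint_velocities': array([-0.0005, -0.0002,  0.0003, -0.0003,  0.0005, -0.0018]), 'joint_efforts': array([  0.0001, -42.9524, -32.6428,  -0.0002,   0.0005,   0.    ]), 'ee_pos': array([0.16  , 0.63  , 0.2313]), 'orientation': array([0.1241, 0.9923, 0.    , 0.    ]), 'force': array([ 0.2557, -0.0807, -0.2564]), 'moment': array([ 0.0071, -0.0219, -0.0091]), 'grasp_force': 0.0, 'opening': 0.08529351404743271}
```

View pics/side0.png

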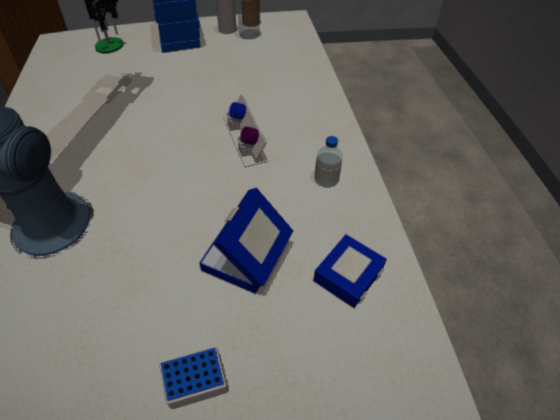

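View pics/top0.png

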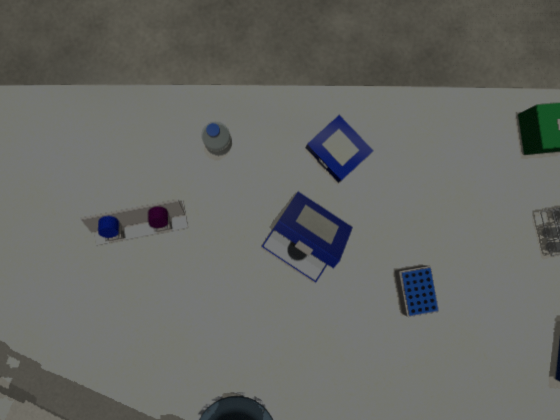

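Side view: purple cap at about (249,135) and blue cap at (237,111) on the stand. The open larger case is at about (245,250), the closed smaller case at (350,270), and the bottle at (328,165). Top view: purple cap (157,216), blue cap (108,227), open case (305,240), small case (340,148).

Look-alikes: for the cap, purple (249,135) vs blue (237,111) and the bottle's blue cap (332,141). For the case, open (245,250) vs small closed (350,270). I choose the purple one at (249,135) and the open one at (245,250). Next I check this in a crop and refine the poses with repeated detections.

```bash
cat > meas.py <<'E'
from h import *
from scipy.optimize import least_squares
np.set_printoptions(precision=4,suppress=True)
def near(l,c,g,tol=.04):
    o=[c2w(r["centre"],c) for r in env.place_of(l,c)]
    o=[w for w in o if np.linalg.norm(w-g)<tol]; return o[:1]
def case_model(p):
    x,y,a,t=p; Rc=R.from_euler('z',a); o=np.r_[x,y,0]
    return dict(case=o,pocket_floor=o+Rc.apply([-.03,0,.022]),lid_hinge=o+Rc.apply([.075,0,.036]),
      lid_edge=o+Rc.apply([.075-.15*np.cos(t),0,.036+.15*np.sin(t)]))
def fit_case(D,p0=(.511,-.178,-.57,.87)):
    f=lambda p:np.concatenate([(w-case_model(p)[k]) for k,v in D.items() for w in v])
    s=least_squares(f,p0,loss="soft_l1",f_scale=.004);return s.x,f(s.x)
E
python3 - <<'E'
from meas import *
g=case_model((.511,-.178,-.57,.87))
g.update(purple_cap=np.r_[.588,.199,.057],blue_cap=np.r_[.56,.329,.057],stand=np.r_[.561,.261,0])
D={k:[] for k in g}
for i in range(4):
  for c in("side","top"):
    im=env.get_image(c)
    for k in g: D[k]+=near(k,c,g[k])
for k in D: print(k,len(D[k]),np.mean(D[k],0),np.std(D[k],0))
C={k:D[k] for k in("case","pocket_floor","lid_hinge","lid_edge")}
p,r=fit_case(C);print("case",p,np.sqrt(np.mean(r**2)),case_model(p)["pocket_floor"])
s=cv2.resize(env.get_image("side")[85:300,180:400],None,fx=2.6,fy=2.6,interpolation=3)
cv2.imwrite("pics/crop1.png",s)
E
```

```text
case 8 [ 0.5112 -0.178   0.0006] [0.0016 0.0014 0.0017]
pocket_floor 8 [ 0.4898 -0.1603  0.0216] [0.0019 0.0015 0.0024]
lid_hinge 8 [ 0.5772 -0.2203  0.0372] [0.0013 0.0016 0.0039]
lid_edge 8 [ 0.4947 -0.1613  0.1499] [0.0019 0.0022 0.0017]
purple_cap 8 [0.5884 0.2005 0.0562] [0.0017 0.0013 0.0012]
blue_cap 8 [0.5628 0.3264 0.0574] [0.0016 0.0015 0.0036]
stand 8 [0.5625 0.2606 0.0002] [0.001  0.0009 0.0024]
case [ 0.5139 -0.1771 -0.6075  0.8518] 0.0024078442844538963 [ 0.4893 -0.1599  0.022 ]
```

View pics/crop1.png

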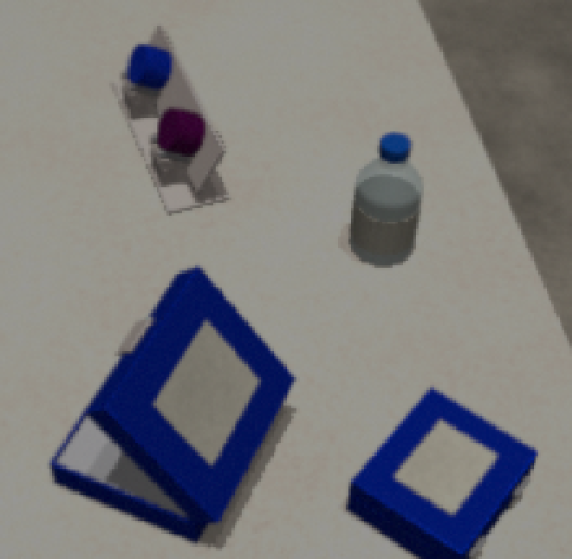

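The crop confirms it: the purple cap at (181,131) is on the stand's right cradle with its closed end to the front. The large case is open with its lid leaning over the pocket. The fit also matches the given sizes: cap centre z is 65 mm and the caps are 128.5 mm apart.

```bash
cat >> h.py <<'E'
def tool(heading,P):
    "tool pitched P deg below level toward heading; y to the left of heading"
    P=np.radians(P);ex=np.r_[np.cos(heading),np.sin(heading),0];ey=np.r_[-ex[1],ex[0],0]
    z=np.cos(P)*ex-np.r_[0,0,np.sin(P)];return R.from_matrix(np.c_[np.cross(ey,z),ey,z])
def show(n,pos,Rm):
    s,t=rel(pos,Rm);print(n,"shift",s.round(4),"turn",t.round(4),"mm",round(np.linalg.norm(s)*800),"deg",round(np.linalg.norm(t)*180))
PSI=.2006; RIM=np.r_[.5884,.2005,.0562]
A=np.r_[-np.cos(PSI)*np.cos(np.pi/6),-np.sin(PSI)*np.cos(np.pi/6),.5]
E
python3 - <<'E'
from h import *
T=tool(PSI,50);z=T.apply([0,0,1]);g=RIM+.026*A;tcp=g+.019*z
print(tcp,tcp-.1*z); show("pre",tcp-.12*z,T)
E
```

```text
[0.57830292 0.19844691 0.05464516] [0.51531313 0.1856389  0.1312496 ]
pre shift [-0.5527 -0.436   0.1059] turn [-0.0499 -0.2184 -0.1372] mm 569 deg 47
```

Request:
step_arm(steps=[[1, -0.5527, -0.436, 0.1059, -0.0499, -0.2184, -0.1372], [1, -0.5527, -0.436, 0.1059, -0.0499, -0.2184, -0.1372], [1, -0.5527, -0.436, 0.1059, -0.0499, -0.2184, -0.1372], [1, -0.5527, -0.436, 0.1059, -0.0499, -0.2184, -0.1372], [1, -0.5527, -0.436, 0.1059, -0.0499, -0.2184, -0.1372], [1, -0.5527, -0.436, 0.1059, -0.0499, -0.2184, -0.1372], [1, -0.5527, -0.436, 0.1059, -0.0499, -0.2184, -0.1372], [1, -0.5527, -0.436, 0.1059, -0.0499, -0.2184, -0.1372], [1, -0.5527, -0.436, 0.1059, -0.0499, -0.2184, -0.1372], [1, -0.5527, -0.436, 0.1059, -0.0499, -0.2184, -0.1372]])

```text
clock: 5.08
ee_pos: [0.4112, 0.3016, 0.1694]
orientation: [-0.095, 0.935, 0.034, 0.341]
force: [0.2, -0.2, -1.0]
opening: 0.085
grasp_force: 0.0
```

```bash
python3 - <<'E'
from h import *
T=tool(PSI,50);z=T.apply([0,0,1]);g=RIM+.026*A;tcp=g+.019*z
s=env.observe();print(s["clock"],s["ee_pos"],s["qpos"],s["force"]); show("pre",tcp-.12*z,T)
E
```

```text
5.0833 [0.41115157 0.30158193 0.16940979] [ 0.50879194 -0.32223204  2.34470696 -0.43387395  0.48160972 -0.94322614] [ 0.15493575 -0.20637284 -0.99894348]
pre shift [-0.0447 -0.1681  0.075 ] turn [0.0002 0.0005 0.0003] mm 151 deg 0
```

Request:
step_arm(steps=[[1, -0.0447, -0.1681, 0.075, 0, 0, 0], [1, -0.0447, -0.1681, 0.075, 0, 0, 0], [1, -0.0447, -0.1681, 0.075, 0, 0, 0], [1, -0.0447, -0.1681, 0.075, 0, 0, 0], [1, -0.0447, -0.1681, 0.075, 0, 0, 0], [1, -0.0447, -0.1681, 0.075, 0, 0, 0]])

```text
clock: 5.58
ee_pos: [0.5042, 0.1814, 0.1466]
orientation: [-0.092, 0.935, 0.033, 0.341]
force: [-0.5, -0.2, 0.3]
opening: 0.0854
grasp_force: 0.0
```

```bash
python3 - <<'E'
from h import *
T=tool(PSI,50);z=T.apply([0,0,1]);g=RIM+.026*A;tcp=g+.019*z
s=env.observe();print(s["clock"],s["ee_pos"],s["qpos"],s["force"]); show("grasp",tcp,T)
cv2.imwrite("pics/s2.png",cv2.resize(env.get_image("side")[60:240,120:360],None,fx=2.5,fy=2.5))
E
```

```text
5.5833 [0.50415861 0.18135949 0.14659094] [ 0.10550473 -0.25010169  2.33860331  0.16408599  0.36079303 -1.79359657] [-0.49218308 -0.24095398  0.26372139]
grasp shift [0.0011 0.003  0.1491] turn [-0.0011  0.0002 -0.0012] mm 119 deg 0
```

View pics/s2.png

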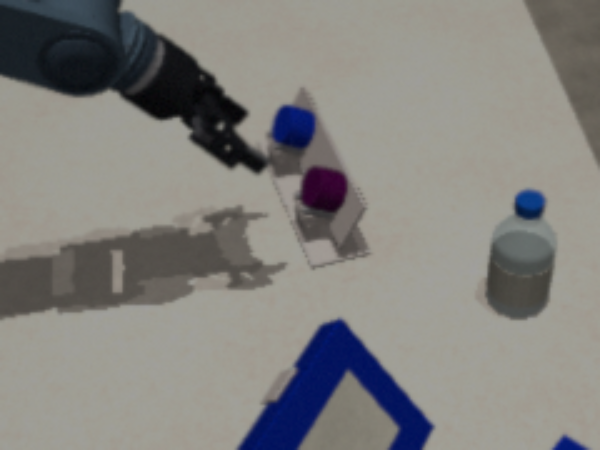

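Gripper at (215,130) is lined up in front of the purple cap at (325,190), with the blue cap (293,127) clear. I'll steepen the pitch to 60° so that in the case the tool leans 30° away from the lid.

```bash
python3 - <<'E'
from h import *
T=tool(PSI,60);z=T.apply([0,0,1]);g=RIM+.033*A;tcp=g+.019*z
print(tcp);show("pre",tcp-.08*z,T);show("grasp",tcp,T)
E
```

```text
[0.56970375 0.1966984  0.05624552]
pre shift [-0.01    0.0008  0.0425] turn [-0.0007  0.0555 -0.001 ] mm 35 deg 10
grasp shift [0.0073 0.001  0.141 ] turn [-0.0007  0.0555 -0.001 ] mm 113 deg 10
```

Request:
step_arm(steps=[[1, -0.01, 0.0008, 0.0425, 0, 0.0555, -0.001], [1, -0.01, 0.0008, 0.0425, 0, 0.0555, -0.001], [1, -0.01, 0.0008, 0.0425, 0, 0.0555, -0.001], [1, -0.0014, 0.0009, 0.092, 0, 0.0555, -0.001], [1, 0.003, 0.0009, 0.117, 0, 0.0555, -0.001], [1, 0.0073, 0.001, 0.141, 0, 0.0555, -0.001], [1, 0.0073, 0.001, 0.141, 0, 0.0555, -0.001], [1, 0.0073, 0.001, 0.141, 0, 0.0555, -0.001]])

```text
clock: 6.3
ee_pos: [0.5678, 0.1994, 0.0563]
orientation: [-0.099, 0.961, 0.026, 0.258]
force: [-0.9, -0.0, 0.4]
opening: 0.0849
grasp_force: 0.0
```

```bash
python3 - <<'E'
from h import *
T=tool(PSI,60);z=T.apply([0,0,1]);g=RIM+.033*A;tcp=g+.019*z
s=env.observe();print(s["clock"],s["ee_pos"],s["qpos"],s["force"],tcp);show("grasp",tcp,T)
E
```

```text
6.3 [0.56783669 0.19939794 0.05631405] [ 0.13530095  0.15496796  2.1026142   0.0930964   0.36255068 -1.71865405] [-0.9319113  -0.04708264  0.36538999] [0.56970375 0.1966984  0.05624552]
grasp shift [-0.0013 -0.0038  0.0009] turn [0.0001 0.0001 0.0013] mm 3 deg 0
```

Request:
step_arm(steps=[[1, -0.0013, -0.0038, 0.0009, 0, 0, 0.0013], [1, -0.0013, -0.0038, 0.0009, 0, 0, 0.0013], [0, -0.0013, -0.0038, 0.0009, 0, 0, 0.0013], [0, -0.0013, -0.0038, 0.0009, 0, 0, 0.0013], [0, -0.0013, -0.0038, 0.0009, 0, 0, 0.0013], [0, -0.0013, -0.0038, 0.0009, 0, 0, 0.0013], [0, -0.0013, -0.0038, 0.0009, 0, 0, 0.0013], [0, -0.0013, -0.0038, 0.0009, 0, 0, 0.0013]], force=45)

```text
clock: 6.97
ee_pos: [0.5705, 0.1966, 0.0572]
orientation: [-0.096, 0.961, 0.026, 0.258]
force: [-8.6, 1.0, 9.7]
opening: 0.0487
grasp_force: 44.3
```

```bash
python3 - <<'E'
from h import *
s=env.observe();print(s["clock"],s["ee_pos"],s["qpos"],s["force"],s["opening"],s["grasp_force"])
up=s["ee_pos"]+[-.05,-.01,.14]
T=R.from_quat(s["orientation"]);show("lift",up,T)
# final-like carry pose in front of the case
y=-.6075;ex=np.r_[np.cos(y),np.sin(y),0];F=tool(y,60)*R.from_euler('z',180,degrees=True)
print((T.inv()*F).as_rotvec()/np.pi)
E
```

```text
6.9667 [0.57047043 0.19659075 0.05715559] [ 0.1284449   0.15612905  2.0993095   0.1027307   0.36473541 -1.72835032] [-8.60361209  0.9763807   9.73577558] 0.04872930958886819 44.28430259227753
lift shift [-0.0324  0.0003 -0.1834] turn [0. 0. 0.] mm 149 deg 0
[-1.34135248e-04  1.63154253e-01 -7.61896876e-01]
```

Request:
step_arm(steps=[[0, -0.0162, 0, -0.0917, 0, 0, 0], [0, -0.0162, 0, -0.0917, 0, 0, 0], [0, -0.0162, 0, -0.0917, 0, 0, 0], [0, -0.0324, 0, -0.1834, 0, 0, 0], [0, -0.0324, 0, -0.1834, 0, 0, 0], [0, -0.0324, 0, -0.1834, 0, 0, 0]])

```text
clock: 7.47
ee_pos: [0.523, 0.1864, 0.2034]
orientation: [-0.096, 0.96, 0.026, 0.263]
force: [1.5, 0.1, 0.7]
opening: 0.0485
grasp_force: 47.7
```

```bash
python3 - <<'E'
from h import *
s=env.observe();print(s["clock"],s["ee_pos"],s["qpos"],s["force"],s["opening"],s["grasp_force"])
show("A",[.45,.03,.25],tool(PSI,90))
for k in range(1,6): print(k,(R.from_quat(s["orientation"]).inv()*tool(PSI-k*.6,90)).as_rotvec().round(3)/np.pi)
E
```

```text
7.4667 [0.52296761 0.18635427 0.20342447] [ 0.11902893 -0.23636507  2.16175046  0.06444111  0.68324359 -1.69097526] [1.49902004 0.12401593 0.68393334] 0.04854212736346836 47.673134207725525
A shift [ 0.0807 -0.1735 -0.1154] turn [-3.000e-04  1.704e-01 -1.000e-04] mm 179 deg 31
1 [0.05092958 0.16520283 0.18621128]
2 [0.10185916 0.14928734 0.37242257]
3 [0.15278875 0.12159438 0.55736061]
4 [0.20308171 0.07925916 0.74134372]
5 [0.25305636 0.01846197 0.92214374]
```

Request:
step_arm(steps=[[0, 0.0807, -0.1735, -0.1154, 0, 0.1704, 0], [0, 0.0807, -0.1735, -0.1154, 0, 0.1704, 0], [0, 0.0807, -0.1735, -0.1154, 0, 0.1704, 0], [0, 0.0807, -0.1735, -0.1154, 0, 0.1704, 0], [0, 0.0807, -0.1735, -0.1154, 0, 0.1704, 0], [0, 0.0807, -0.1735, -0.1154, 0.0509, 0.1652, 0.1862], [0, 0.0807, -0.1735, -0.1154, 0.0509, 0.1652, 0.1862], [0, 0.0807, -0.1735, -0.1154, 0.0509, 0.1652, 0.1862], [0, 0.0807, -0.1735, -0.1154, 0.0509, 0.1652, 0.1862], [0, 0.0807, -0.1735, -0.1154, 0.0509, 0.1652, 0.1862]])

```text
clock: 8.3
ee_pos: [0.448, 0.0295, 0.2433]
orientation: [0.201, 0.979, -0.002, -0.006]
force: [0.2, -0.3, -0.7]
opening: 0.0486
grasp_force: 47.7
```

```bash
python3 - <<'E'
from h import *
s=env.observe();print(s["clock"],s["ee_pos"],s["qpos"],s["force"],s["opening"],s["grasp_force"])
show("B",[.45,.03,.25],tool(-.6075+np.pi-2*np.pi+1.2,90))
show("C",[.45,.03,.25],tool(-.6075-np.pi,90))
E
```

```text
8.3 [0.4479838  0.02946852 0.2432869 ] [-0.18565508 -0.25312461  2.03232832 -0.0037886   1.37347938 -1.35002584] [ 0.20904602 -0.34705136 -0.65593149] 0.04857652649167321 47.652904987335205
B shift [-0.002   0.0016 -0.0084] turn [-4.500e-03  2.000e-04  6.823e-01] mm 7 deg 123
C shift [-0.002   0.0016 -0.0084] turn [ 0.0044 -0.0033 -0.9357] mm 7 deg 168
```

Request:
step_arm(steps=[[0, -0.002, 0.0016, -0.0084, -0.0045, 0, 0.68], [0, -0.002, 0.0016, -0.0084, -0.0045, 0, 0.68], [0, -0.002, 0.0016, -0.0084, -0.0045, 0, 0.68], [0, -0.002, 0.0016, -0.0084, -0.0045, 0, 0.68], [0, -0.002, 0.0016, -0.0084, -0.0045, 0, 0.68], [0, -0.002, 0.0016, -0.0084, -0.0045, 0, 0.68], [0, -0.002, 0.0016, -0.0084, -0.0045, 0, 0.68], [0, -0.002, 0.0016, -0.0084, -0.0045, 0, 0.68], [0, -0.002, 0.0016, -0.0084, -0.0045, 0, 0.68], [0, -0.002, 0.0016, -0.0084, -0.0045, 0, 0.68]])

```text
clock: 9.13
ee_pos: [0.45, 0.0302, 0.25]
orientation: [0.737, 0.676, -0.001, -0.003]
force: [0.6, 0.2, 0.2]
opening: 0.0487
grasp_force: 47.7
```

```bash
cat >> h.py <<'E'
CX=np.r_[np.cos(-.6075),np.sin(-.6075),0]; POCK=np.r_[.4893,-.1599,.022]
F=tool(-.6075,60)*R.from_euler('z',180,degrees=True)
FZ=F.apply([0,0,1])
E
python3 - <<'E'
from h import *
s=env.observe();print(s["clock"],s["ee_pos"],s["qpos"])
tcp=POCK+[0,0,.033]+.019*FZ;print(tcp,F.apply(np.eye(3)))
show("C",[.45,.03,.25],tool(-.6075-np.pi,90))
show("D",[.42,-.05,.25],F)
E
```

```text
9.1333 [0.45002455 0.03015078 0.25002216] [-1.86257243e-01 -2.58264226e-01  2.02405869e+00  1.46545742e-03
  1.38098016e+00 -1.01477963e-01]
[ 0.49710024 -0.16532276  0.03854552] [[ 7.11074081e-01 -4.94341635e-01  5.00000000e-01]
 [-5.70816552e-01 -8.21077624e-01  8.32667268e-17]
 [ 4.10538812e-01 -2.85408276e-01 -8.66025404e-01]]
C shift [-0.0002 -0.      0.    ] turn [-0.0016  0.0013  0.6663] mm 0 deg 120
D shift [-0.103  -0.0289 -0.    ] turn [-0.1754  0.1017  0.6481] mm 86 deg 122
```

Request:
step_arm(steps=[[0, -0.103, -0.0289, 0, -0.1754, 0.1017, 0.6481], [0, -0.103, -0.0289, 0, -0.1754, 0.1017, 0.6481], [0, -0.103, -0.0289, 0, -0.1754, 0.1017, 0.6481], [0, -0.103, -0.0289, 0, -0.1754, 0.1017, 0.6481], [0, -0.103, -0.0289, 0, -0.1754, 0.1017, 0.6481], [0, -0.103, -0.0289, 0, -0.1754, 0.1017, 0.6481], [0, -0.103, -0.0289, 0, -0.1754, 0.1017, 0.6481], [0, -0.103, -0.0289, 0, -0.1754, 0.1017, 0.6481], [0, -0.103, -0.0289, 0, -0.1754, 0.1017, 0.6481], [0, -0.103, -0.0289, 0, -0.1754, 0.1017, 0.6481]])

```text
clock: 9.97
ee_pos: [0.4204, -0.0504, 0.25]
orientation: [0.975, 0.137, 0.166, 0.05]
force: [0.8, 0.6, -0.7]
opening: 0.0485
grasp_force: 47.7
```

```bash
python3 - <<'E'
from h import *
s=env.observe();print(s["clock"],s["ee_pos"],s["qpos"])
show("D",[.42,-.05,.25],F)
E
```

```text
9.9667 [ 0.42041888 -0.05036524  0.25000951] [-0.45086263 -0.61009081  2.29147607  0.11016447  1.12883652  0.81048812]
D shift [-0.0003 -0.0006 -0.0002] turn [-0.0729  0.0416  0.2681] mm 1 deg 51
```

Request:
step_arm(steps=[[0, 0, 0, 0, -0.0729, 0.0416, 0.2681], [0, 0, 0, 0, -0.0729, 0.0416, 0.2681], [0, 0, 0, 0, -0.0729, 0.0416, 0.2681], [0, 0, 0, 0, -0.0729, 0.0416, 0.2681], [0, 0, 0, 0, -0.0729, 0.0416, 0.2681], [0, 0, 0, 0, -0.0729, 0.0416, 0.2681], [0, 0, 0, 0, -0.0729, 0.0416, 0.2681], [0, 0, 0, 0, -0.0729, 0.0416, 0.2681], [0, 0, 0, 0, -0.0729, 0.0416, 0.2681]])

```text
clock: 10.72
ee_pos: [0.4205, -0.0496, 0.2499]
orientation: [0.924, -0.284, 0.246, 0.077]
force: [0.5, 0.6, -0.8]
opening: 0.0483
grasp_force: 47.7
```

```bash
python3 - <<'E'
from meas import *
s=env.observe();print(s["clock"],s["ee_pos"],s["qpos"],s["opening"],s["force"])
tcp=POCK+[0,0,.033]+.019*FZ
exp=s["ee_pos"]-.019*FZ-[0,0,.033];print("expected rim",exp)
show("pre",tcp-.1*FZ,F)
for i in range(2):
  for c in("side","top"):
    im=env.get_image(c)
    cv2.imwrite(f"pics/{c}3.png",cv2.resize(im[150:330,160:400],None,fx=2.5,fy=2.5))
    print(c,near("purple_cap",c,exp),near("lid_edge",c,np.r_[.495,-.16,.15]),near("pocket_floor",c,POCK))
E
```

```text
10.7167 [ 0.4205 -0.0496  0.2499] [-0.2935 -0.6712  2.3587 -0.1856  0.9611  1.9416] 0.048334350201208534 [ 0.5329  0.5766 -0.7877]
expected rim [ 0.4127 -0.0442  0.2334]
pre shift [0.0071 0.0647 0.1842] turn [-0.0009  0.0006  0.0034] mm 156 deg 1
side [] [array([ 0.4954, -0.1586,  0.149 ])] [array([ 0.4909, -0.1612,  0.0216])]
top [array([ 0.4159, -0.044 ,  0.2357])] [array([ 0.495 , -0.1656,  0.1516])] [array([ 0.4857, -0.1586,  0.0187])]
side [] [array([ 0.4942, -0.1605,  0.1519])] [array([ 0.4909, -0.1591,  0.029 ])]
top [array([ 0.4143, -0.0462,  0.2331])] [array([ 0.4942, -0.1661,  0.1507])] [array([ 0.488 , -0.1559,  0.0187])]
```

View pics/side3.png

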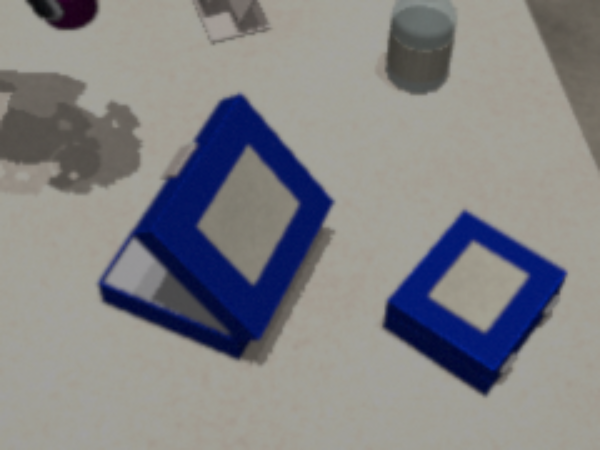

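Cap (70,10) is in the gripper at the expected spot, and the lid is undisturbed. On to the pre-insert pose.

Request:
step_arm(steps=[[0, 0.0071, 0.0647, 0.1842, 0, 0, 0.0034], [0, 0.0071, 0.0647, 0.1842, 0, 0, 0.0034], [0, 0.0071, 0.0647, 0.1842, 0, 0, 0.0034], [0, 0.0071, 0.0647, 0.1842, 0, 0, 0.0034], [0, 0.0071, 0.0647, 0.1842, 0, 0, 0.0034], [0, 0.0071, 0.0647, 0.1842, 0, 0, 0.0034]])

```text
clock: 12.02
ee_pos: [0.4549, -0.1376, 0.1236]
orientation: [0.922, -0.292, 0.245, 0.076]
force: [0.3, -0.7, -0.7]
opening: 0.0486
grasp_force: 47.7
```

```bash
python3 - <<'E'
from meas import *
s=env.observe();print(s["clock"],s["ee_pos"],s["qpos"],s["opening"],s["force"])
tcp=POCK+[0,0,.033]+.019*FZ
exp=s["ee_pos"]-.019*FZ-[0,0,.033];print("expected rim",exp)
show("ins",tcp,F)
ims=[]
for i in range(3):
  for c in("side","top"):
    im=env.get_image(c)
    if i==0:
        u,v=proj(exp,c)[0].astype(int);ims.append(cv2.resize(im[v-50:v+40,u-50:u+50],None,fx=4,fy=4,interpolation=3))
    print(c,near("purple_cap",c,exp),near("pocket_floor",c,POCK))
cv2.imwrite("pics/pre4.png",np.hstack(ims))
E
```

```text
12.0167 [ 0.4549 -0.1376  0.1236] [-0.5055 -0.3142  2.3797 -0.0937  0.5624  1.7443] 0.04855783851791468 [ 0.3334 -0.7227 -0.7389]
expected rim [ 0.4471 -0.1321  0.107 ]
ins shift [ 0.0022 -0.0015  0.1236] turn [-0.0002  0.0018 -0.0017] mm 99 deg 0
side [array([ 0.4478, -0.1345,  0.1087])] [array([ 0.4893, -0.1623,  0.0257])]
top [array([ 0.4515, -0.13  ,  0.1111])] [array([ 0.487 , -0.1565,  0.0182])]
side [array([ 0.4484, -0.1338,  0.1108])] [array([ 0.4918, -0.1619,  0.0256])]
top [array([ 0.4532, -0.1308,  0.1103])] [array([ 0.4872, -0.1587,  0.0159])]
side [array([ 0.4527, -0.1345,  0.1103])] [array([ 0.4919, -0.1629,  0.0224])]
top [array([ 0.4507, -0.1317,  0.1083])] [array([ 0.4876, -0.1588,  0.0167])]
```

View pics/pre4.png

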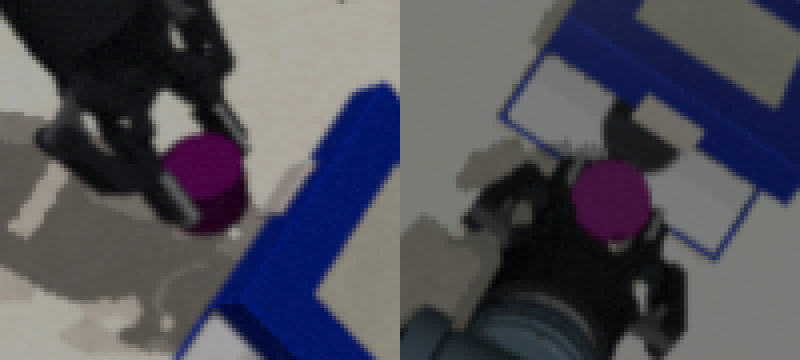

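Left (side view): cap at (203,182), held by both pads and upright. Right (top view): cap closed end at (612,200), with the dark pocket at (640,135) ahead of it under the lid's latch. The detections put the cap about 2.5 mm further forward in the case x direction and about 3 mm higher than nominal, so I correct for that.

```bash
cat >> h.py <<'E'
TCPF=POCK+[0,0,.033]+.019*FZ-.0025*CX
E
python3 - <<'E'
from h import *
show("mid",TCPF+[0,0,.024]-.03*CX,F);show("hover",TCPF+[0,0,.022],F)
E
```

```text
mid shift [-0.0207 -0.0005  0.079 ] turn [-0.0006  0.0003 -0.0014] mm 65 deg 0
hover shift [ 0.0105 -0.0006  0.0999] turn [-0.0006  0.0003 -0.0014] mm 80 deg 0
```

Request:
step_arm(steps=[[0, -0.0207, -0.0005, 0.079, 0, 0, -0.0014], [0, -0.0207, -0.0005, 0.079, 0, 0, -0.0014], [0, -0.0207, -0.0005, 0.079, 0, 0, -0.0014], [0, 0.0105, -0.0006, 0.0999, 0, 0, -0.0014], [0, 0.0105, -0.0006, 0.0999, 0, 0, -0.0014], [0, 0.0105, -0.0006, 0.0999, 0, 0, -0.0014]])

```text
clock: 13.42
ee_pos: [0.4962, -0.1647, 0.0617]
orientation: [0.922, -0.289, 0.247, 0.077]
force: [0.8, 0.9, -0.4]
opening: 0.0485
grasp_force: 47.7
```

```bash
python3 - <<'E'
from meas import *
s=env.observe();print(s["clock"],s["ee_pos"],s["qpos"],s["opening"],s["force"])
exp=POCK+[0,0,.024]
L=[]
for i in range(2):
  for c in("side","top"):
    im=env.get_image(c)
    r=near("purple_cap",c,exp);print(c,r,near("pocket_floor",c,POCK))
u,v=proj(exp,"top")[0].astype(int);cv2.imwrite("pics/hov5.png",cv2.resize(im[v-45:v+45,u-60:u+60],None,fx=6,fy=6,interpolation=3))
show("d1",TCPF+[0,0,.012],F);show("d2",TCPF+[0,0,.006],F)
E
```

```text
13.4167 [ 0.4962 -0.1647  0.0617] [-0.5156 -0.0292  2.2854 -0.124   0.3657  1.7665] 0.04853405926806786 [ 0.8221  0.9062 -0.3633]
side [] [array([ 0.4926, -0.161 ,  0.0258])]
top [] [array([ 0.4876, -0.1572,  0.0201])]
side [] [array([ 0.4893, -0.1619,  0.0232])]
top [array([ 0.4902, -0.1569,  0.0446])] [array([ 0.4863, -0.1596,  0.0222])]
d1 shift [-0.0063  0.0001  0.011 ] turn [-0.0006  0.0002  0.0001] mm 10 deg 0
d2 shift [-0.01    0.0001  0.0175] turn [-0.0006  0.0002  0.0001] mm 16 deg 0
```

View pics/hov5.png

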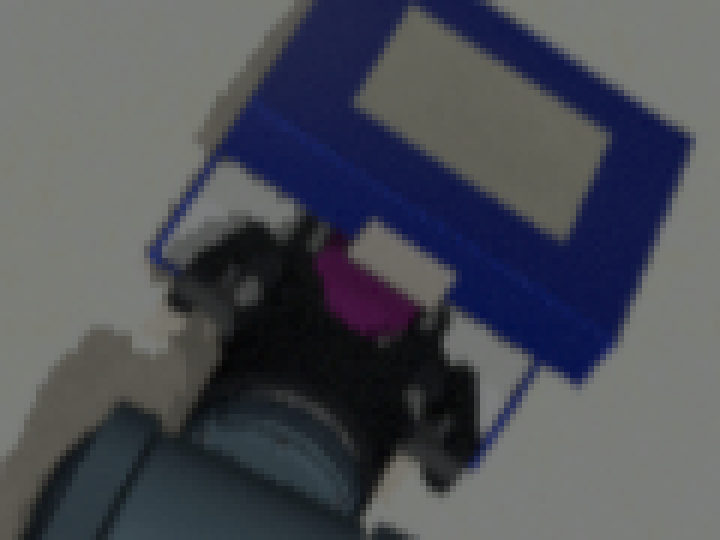

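The cap (370,290) is over the pocket, partly hidden by the lid, and the lid is untouched. Now descend while watching the force.

Request:
step_arm(steps=[[0, -0.0063, 0.0001, 0.011, 0, 0, 0], [0, -0.0063, 0.0001, 0.011, 0, 0, 0], [0, -0.008, 0.0001, 0.0143, 0, 0, 0], [0, -0.008, 0.0001, 0.0143, 0, 0, 0]])

```text
clock: 14.35
ee_pos: [0.4949, -0.1639, 0.047]
orientation: [0.922, -0.289, 0.246, 0.076]
force: [0.2, -0.1, -0.9]
opening: 0.0486
grasp_force: 47.7
```

```bash
python3 - <<'E'
from h import *
s=env.observe();print(s["clock"],s["ee_pos"]-TCPF,s["force"],s["moment"])
show("d1",TCPF+[0,0,.005],F);show("d2",TCPF+[0,0,.002],F)
E
```

```text
14.35 [-1.61271278e-04  1.74533784e-06  8.47144365e-03] [ 0.16115999 -0.13954933 -0.87760642] [0.24193937 0.17660972 0.0226993 ]
d1 shift [-0.002  -0.0001  0.0038] turn [-0.0005  0.0006  0.0001] mm 3 deg 0
d2 shift [-0.0039 -0.0001  0.0071] turn [-0.0005  0.0006  0.0001] mm 6 deg 0
```

Request:
step_arm(steps=[[0, -0.002, 0, 0.0038, 0, 0, 0], [0, -0.002, 0, 0.0038, 0, 0, 0], [0, -0.002, 0, 0.0038, 0, 0, 0]])

```text
clock: 14.6
ee_pos: [0.4952, -0.1641, 0.0439]
orientation: [0.922, -0.289, 0.247, 0.076]
force: [0.7, -0.2, -0.5]
opening: 0.0483
grasp_force: 47.7
```

```bash
python3 - <<'E'
from h import *
s=env.observe();print(s["clock"],s["ee_pos"]-TCPF,s["force"],s["moment"])
show("d2",TCPF+[0,0,.002],F);show("d3",TCPF+[0,0,-.001],F)
E
```

```text
14.6 [ 0.00018259 -0.00017589  0.00538665] [ 0.68138144 -0.2163519  -0.48081225] [ 0.14025434  0.24183926 -0.01605704]
d2 shift [-0.0024 -0.      0.0035] turn [-0.0006  0.0003  0.0001] mm 3 deg 0
d3 shift [-0.0043 -0.      0.0068] turn [-0.0006  0.0003  0.0001] mm 6 deg 0
```

Request:
step_arm(steps=[[0, -0.0024, 0, 0.0035, 0, 0, 0], [0, -0.0024, 0, 0.0035, 0, 0, 0], [0, -0.0024, 0, 0.0035, 0, 0, 0]])

```text
clock: 14.85
ee_pos: [0.4949, -0.1638, 0.0404]
orientation: [0.922, -0.289, 0.247, 0.076]
force: [-0.6, 0.6, -0.4]
opening: 0.0485
grasp_force: 47.7
```

```bash
python3 - <<'E'
from h import *
s=env.observe();print(s["clock"],s["ee_pos"]-TCPF,s["force"],s["moment"])
show("d3",TCPF+[0,0,-.001],F);show("d4",TCPF+[0,0,-.003],F)
E
```

```text
14.85 [-1.36486605e-04  4.77154288e-05  1.87182737e-03] [-0.60668957  0.55628529 -0.35565938] [ 0.12866478  0.19970097 -0.0612836 ]
d3 shift [-0.0016 -0.      0.0032] turn [-0.0006  0.0004  0.0001] mm 3 deg 0
d4 shift [-0.0029 -0.      0.0054] turn [-0.0006  0.0004  0.0001] mm 5 deg 0
```

Request:
step_arm(steps=[[0, -0.0016, 0, 0.0028, 0, 0, 0], [0, -0.0016, 0, 0.0028, 0, 0, 0], [0, -0.0016, 0, 0.0028, 0, 0, 0]])

```text
clock: 15.1
ee_pos: [0.4951, -0.164, 0.038]
orientation: [0.922, -0.289, 0.247, 0.077]
force: [0.2, -0.5, 0.0]
opening: 0.0491
grasp_force: 47.9
```

```bash
python3 - <<'E'
from h import *
s=env.observe();print(s["clock"],s["ee_pos"]-TCPF,s["force"],s["moment"])
show("d4",TCPF+[0,0,-.003],F)
E
```

```text
15.1 [ 7.83597337e-05 -7.41481920e-05 -5.14022620e-04] [ 0.21102713 -0.51404747  0.01396479] [0.09145913 0.2389108  0.03962708]
d4 shift [-0.0017 -0.      0.0026] turn [-0.0006  0.0003  0.0001] mm 2 deg 0
```

Request:
step_arm(steps=[[0, -0.0012, 0, 0.0019, 0, 0, 0], [0, -0.0012, 0, 0.0019, 0, 0, 0]])

```text
clock: 15.27
ee_pos: [0.4966, -0.1648, 0.038]
orientation: [0.921, -0.288, 0.249, 0.077]
force: [-1.1, 0.3, 6.6]
opening: 0.0484
grasp_force: 48.3
```

```bash
python3 - <<'E'
from h import *
s=env.observe();print(s["clock"],s["ee_pos"]-TCPF,s["force"],s["moment"],s["opening"])
show("d4",TCPF+[0,0,-.0035],F)
E
```

```text
15.2667 [ 0.00159088 -0.00088973 -0.0005569 ] [-1.05861763  0.34845133  6.61734878] [-0.13376273 -0.01124116  0.0222365 ] 0.04839491450437279
d4 shift [-0.0038  0.0002  0.002 ] turn [-0.0007 -0.0011  0.0002] mm 3 deg 0
```

Contact at the expected depth (6.6 N), so release.

Request:
step_arm(steps=[[0.8, 0, 0, 0, 0, 0, 0], [0.8, 0, 0, 0, 0, 0, 0], [0.8, 0, 0, 0, 0, 0, 0], [0.8, 0, 0, 0, 0, 0, 0], [0.8, 0, 0, -0.06, 0, 0, 0], [0.8, 0, 0, -0.12, 0, 0, 0], [0.8, 0, 0, -0.17, 0, 0, 0], [0.8, 0, 0, -0.2, 0, 0, 0], [0.8, 0, 0, -0.2, 0, 0, 0], [0.8, 0, 0, -0.2, 0, 0, 0]])

```text
clock: 16.1
ee_pos: [0.4303, -0.1188, 0.1783]
orientation: [0.921, -0.288, 0.251, 0.077]
force: [-0.8, 0.8, -0.2]
opening: 0.068
grasp_force: 0.0
```

```bash
python3 - <<'E'
from meas import *
s=env.observe();print(s["clock"],s["ee_pos"],s["force"],s["opening"],s["qpos"])
for i in range(2):
  for c in("side","top"):
    im=env.get_image(c)
    print(c,near("purple_cap",c,POCK),near("pocket_floor",c,POCK),near("lid_edge",c,np.r_[.495,-.16,.15]))
u,v=proj(POCK,"top")[0].astype(int);a=cv2.resize(im[v-45:v+45,u-50:u+50],None,fx=4,fy=4,interpolation=3)
im=env.get_image("side");u,v=proj(POCK,"side")[0].astype(int);b=cv2.resize(im[v-45:v+45,u-50:u+50],None,fx=4,fy=4,interpolation=3)
cv2.imwrite("pics/rel6.png",np.hstack([a,b]))
E
```

```text
16.1 [ 0.4303 -0.1188  0.1783] [-0.7664  0.8012 -0.1914] 0.06795006315162908 [-0.4919 -0.5338  2.4161 -0.0831  0.7332  1.7323]
side [] [array([ 0.4918, -0.1606,  0.0266])] [array([ 0.4919, -0.162 ,  0.1485])]
top [array([ 0.4917, -0.1611,  0.0233])] [array([ 0.4881, -0.16  ,  0.0183])] [array([ 0.4927, -0.1646,  0.1485])]
side [] [array([ 0.4902, -0.1646,  0.0236])] [array([ 0.4915, -0.1605,  0.1494])]
top [array([ 0.4947, -0.1576,  0.021 ])] [array([ 0.4874, -0.1589,  0.0191])] [array([ 0.4965, -0.1641,  0.1462])]
```

View pics/rel6.png

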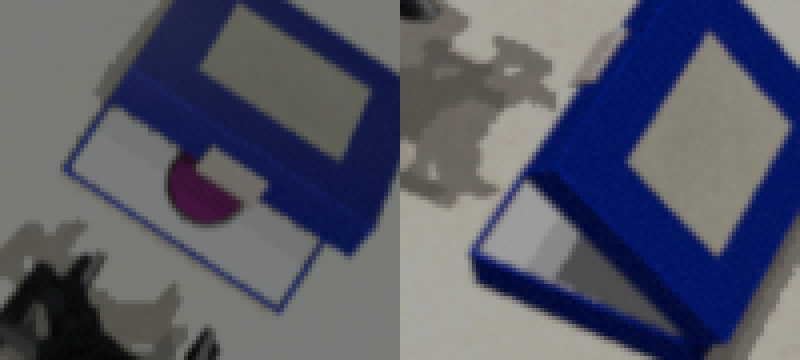

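Top view (left half): the cap at (203,190) sits in the pocket with an even dark gap round it, and the detections put its rim at z ≈ 0.022. I'll shut the fingers and press its top gently to make sure it is home.

```bash
python3 - <<'E'
from h import *
T=POCK-.004*CX
show("above",T+[0,0,.075],F);show("touch",T+[0,0,.063],F)
E
```

```text
above shift [ 0.0259 -0.0002  0.1274] turn [-0.0006  0.0002  0.    ] mm 104 deg 0
touch shift [ 0.0184 -0.0002  0.1404] turn [-0.0006  0.0002  0.    ] mm 113 deg 0
```

Request:
step_arm(steps=[[0, 0, 0, 0, 0, 0, 0], [0, 0, 0, 0, 0, 0, 0], [0, 0, 0, 0, 0, 0, 0], [0, 0, 0, 0, 0, 0, 0], [0, 0.0259, 0, 0.1274, 0, 0, 0], [0, 0.0259, 0, 0.1274, 0, 0, 0], [0, 0.0259, 0, 0.1274, 0, 0, 0], [0, 0.0259, 0, 0.1274, 0, 0, 0], [0, 0.0222, 0, 0.134, 0, 0, 0], [0, 0.0184, 0, 0.1404, 0, 0, 0]])

```text
clock: 17.78
ee_pos: [0.4862, -0.1577, 0.0856]
orientation: [0.922, -0.289, 0.248, 0.077]
force: [-0.2, 0.2, 0.7]
opening: 0.0
grasp_force: 0.0
```

```bash
python3 - <<'E'
from h import *
s=env.observe();print(s["clock"],s["ee_pos"],s["force"],s["opening"])
T=POCK-.004*CX
show("touch",T+[0,0,.063-.022-.003],F)
show("press",T+[0,0,.036],F)
E
```

```text
17.7833 [ 0.48621837 -0.15771597  0.08562229] [-0.21857386  0.20376509  0.7441806 ] 1.782280932180645e-05
touch shift [-0.0163  0.0001  0.0276] turn [-0.0006 -0.0003  0.0001] mm 26 deg 0
press shift [-0.0175  0.0001  0.0297] turn [-0.0006 -0.0003  0.0001] mm 28 deg 0
```

Request:
step_arm(steps=[[0, -0.0123, 0, 0.0212, 0, 0, 0], [0, -0.0123, 0, 0.0212, 0, 0, 0], [0, -0.0132, 0, 0.0228, 0, 0, 0], [0, -0.0141, 0, 0.0244, 0, 0, 0], [0, -0.0141, 0, 0.0244, 0, 0, 0]])

```text
clock: 18.2
ee_pos: [0.4864, -0.1578, 0.0636]
orientation: [0.922, -0.288, 0.248, 0.077]
force: [0.2, 0.4, -0.7]
opening: -0.0001
grasp_force: 0.0
```

Request:
step_arm(steps=[[0, -0.0009, 0, 0.0016, 0, 0, 0], [0, -0.0019, 0, 0.0032, 0, 0, 0], [0, -0.0019, 0, 0.0032, 0, 0, 0]])

```text
clock: 18.45
ee_pos: [0.4873, -0.1583, 0.0617]
orientation: [0.921, -0.288, 0.249, 0.077]
force: [-6.7, 3.9, 12.1]
opening: 0.0004
grasp_force: 6.1
```

Firm contact at the height expected for a seated cap (top ≈ 57–58 mm). Back off and prepare to close the lid.

Request:
step_arm(steps=[[0, 0, 0, -0.05, 0, 0, 0], [0, 0, 0, -0.1, 0, 0, 0], [0, 0, 0, -0.15, 0, 0, 0], [0, 0, 0, -0.2, 0, 0, 0], [0, -0.01, 0, -0.24, 0, 0, 0], [0, 0.06, 0, -0.29, 0, 0, 0], [0, 0.1, 0, -0.32, 0, 0, 0], [0, 0.1, 0, -0.32, 0, 0, 0]])

```text
clock: 19.12
ee_pos: [0.4385, -0.1251, 0.3271]
orientation: [0.921, -0.288, 0.251, 0.077]
force: [0.8, -0.2, 0.9]
opening: -0.0
grasp_force: 0.0
```

```bash
cat >> h.py <<'E'
HINGE=np.r_[.5139,-.1771,0]+.075*CX
V=tool(-.6075,90)*R.from_euler('z',180,degrees=True)
def lid(th,d,out=0.):
    c,s=np.cos(th),np.sin(th)
    return HINGE+CX*(-d*c+(.03+out)*s)+np.r_[0,0,.036+d*s+(.03+out)*c]
E
python3 - <<'E'
from meas import *
s=env.observe();print(s["clock"],s["ee_pos"],s["force"],s["qpos"])
for c in("side","top"):
    env.get_image(c);print(c,near("purple_cap",c,POCK),near("lid_edge",c,np.r_[.495,-.16,.15]))
print(lid(.852,.12),lid(0,.12))
show("above",lid(.852,.12)+[0,0,.06],V)
E
```

```text
19.1167 [ 0.4385 -0.1251  0.3271] [ 0.7948 -0.1569  0.8594] [-0.4968 -0.6447  2.2096 -0.0616  1.0478  1.6971]
side [] [array([ 0.4949, -0.1597,  0.1505])]
top [array([ 0.4938, -0.1633,  0.0204])] [array([ 0.493 , -0.1633,  0.1507])]
[ 0.5291 -0.1877  0.1461] [ 0.477  -0.1514  0.066 ]
above shift [ 0.0514 -0.0003  0.1923] turn [-0.0004 -0.1655  0.0003] mm 159 deg 30
```

Request:
step_arm(steps=[[0, 0.07, 0, 0.05, 0, -0.1655, 0], [0, 0.07, 0, 0.05, 0, -0.1655, 0], [0, 0.07, 0, 0.05, 0, -0.1655, 0], [0, 0.07, 0, 0.05, 0, -0.1655, 0], [0, 0.07, 0, 0.05, 0, -0.1655, 0], [0, 0.0514, 0, 0.1923, 0, -0.1655, 0], [0, 0.0514, 0, 0.1923, 0, -0.1655, 0], [0, 0.0514, 0, 0.1923, 0, -0.1655, 0], [0, 0.0514, 0, 0.1923, 0, -0.1655, 0]])

```text
clock: 20.17
ee_pos: [0.5262, -0.1866, 0.1989]
orientation: [0.954, -0.299, -0.006, -0.002]
force: [-1.7, 1.3, -1.1]
opening: -0.0002
grasp_force: 0.0
```

```bash
python3 - <<'E'
from h import *
s=env.observe();print(s["clock"],s["ee_pos"],s["force"],s["qpos"])
for t in (.95,.852,.75,.65,.55,.45,.35,.25,.15,.08): show(t,lid(t,.12,.005 if t>.8 else 0.),V)
E
```

```text
20.1667 [ 0.52624976 -0.18660928  0.19887063] [-1.6684183   1.28484258 -1.11225039] [-5.44351516e-01  7.13435103e-02  1.81448731e+00  1.18707026e-03
  1.26911416e+00  1.63308016e+00]
0.95 shift [ 0.0234 -0.0009  0.0558] turn [-0.0001  0.0043  0.0002] mm 48 deg 1
0.852 shift [ 0.0093 -0.0009  0.0618] turn [-0.0001  0.0043  0.0002] mm 50 deg 1
0.75 shift [-0.0089 -0.0009  0.074 ] turn [-0.0001  0.0043  0.0002] mm 60 deg 1
0.65 shift [-0.0213 -0.0009  0.0833] turn [-0.0001  0.0043  0.0002] mm 69 deg 1
0.55 shift [-0.0327 -0.0009  0.0937] turn [-0.0001  0.0043  0.0002] mm 79 deg 1
0.45 shift [-0.0431 -0.0009  0.1052] turn [-0.0001  0.0043  0.0002] mm 91 deg 1
0.35 shift [-0.0522 -0.0009  0.1176] turn [-0.0001  0.0043  0.0002] mm 103 deg 1
0.25 shift [-0.06   -0.0009  0.131 ] turn [-0.0001  0.0043  0.0002] mm 115 deg 1
0.15 shift [-0.0665 -0.0009  0.145 ] turn [-0.0001  0.0043  0.0002] mm 128 deg 1
0.08 shift [-0.0702 -0.0009  0.1552] turn [-0.0001  0.0043  0.0002] mm 136 deg 1
```

Request:
step_arm(steps=[[0, 0.0234, 0, 0.0558, 0, 0.0043, 0], [0, 0.0093, 0, 0.0618, 0, 0.0043, 0], [0, 0, 0, 0.068, 0, 0.0043, 0], [0, -0.0089, 0, 0.074, 0, 0.0043, 0], [0, -0.015, 0, 0.0786, 0, 0.0043, 0], [0, -0.0213, 0, 0.0833, 0, 0.0043, 0], [0, -0.027, 0, 0.0885, 0, 0.0043, 0], [0, -0.0327, 0, 0.0937, 0, 0.0043, 0], [0, -0.038, 0, 0.0995, 0, 0.0043, 0], [0, -0.0431, 0, 0.1052, 0, 0.0043, 0]])

```text
clock: 21.0
ee_pos: [0.5017, -0.1686, 0.1242]
orientation: [0.954, -0.299, 0.008, 0.002]
force: [-0.7, -0.6, 1.9]
opening: -0.0001
grasp_force: 1.0
```

```bash
python3 - <<'E'
from meas import *
s=env.observe();print(s["clock"],s["ee_pos"],s["force"])
for c in("side","top"):
    im=env.get_image(c);print(c,near("lid_edge",c,lid(.45,.15,-.03)))
for t in (.35,.25,.15,.08,.02,-.02): show(t,lid(t,.12),V)
E
```

```text
21.0 [ 0.5017 -0.1686  0.1242] [-0.6909 -0.5965  1.9019]
side [array([ 0.4638, -0.1408,  0.1103])]
top []
0.35 shift [-0.016  -0.      0.0226] turn [-0.0005 -0.0049  0.0003] mm 22 deg 1
0.25 shift [-0.0242 -0.      0.0357] turn [-0.0005 -0.0049  0.0003] mm 34 deg 1
0.15 shift [-0.031  -0.      0.0495] turn [-0.0005 -0.0049  0.0003] mm 47 deg 1
0.08 shift [-0.035   0.      0.0596] turn [-0.0005 -0.0049  0.0003] mm 55 deg 1
0.02 shift [-0.0378  0.      0.0684] turn [-0.0005 -0.0049  0.0003] mm 63 deg 1
-0.02 shift [-0.0394  0.      0.0744] turn [-0.0005 -0.0049  0.0003] mm 67 deg 1
```

Request:
step_arm(steps=[[0, -0.01, 0, 0.013, 0, -0.0049, 0], [0, -0.016, 0, 0.0226, 0, -0.0049, 0], [0, -0.02, 0, 0.029, 0, -0.0049, 0], [0, -0.0242, 0, 0.0357, 0, -0.0049, 0], [0, -0.0276, 0, 0.0426, 0, -0.0049, 0], [0, -0.031, 0, 0.0495, 0, -0.0049, 0], [0, -0.033, 0, 0.0546, 0, -0.0049, 0], [0, -0.035, 0, 0.0596, 0, -0.0049, 0], [0, -0.0364, 0, 0.064, 0, -0.0049, 0], [0, -0.0372, 0, 0.067, 0, -0.0049, 0]])

```text
clock: 22.03
ee_pos: [0.478, -0.1522, 0.0696]
orientation: [0.954, -0.299, 0.0, -0.001]
force: [-1.3, -0.5, 1.6]
opening: 0.0
grasp_force: 0.7
```

```bash
python3 - <<'E'
from meas import *
s=env.observe();print(s["clock"],s["ee_pos"],s["force"])
for t in (0,-.02,-.04): show(t,lid(t,.12),V)
E
```

```text
22.0333 [ 0.478  -0.1522  0.0696] [-1.293  -0.5467  1.6217]
0 shift [-0.0017 -0.      0.0045] turn [-0.0004 -0.0001  0.0003] mm 4 deg 0
-0.02 shift [-0.0024 -0.      0.0075] turn [-0.0004 -0.0001  0.0003] mm 6 deg 0
-0.04 shift [-0.0031 -0.      0.0105] turn [-0.0004 -0.0001  0.0003] mm 9 deg 0
```

Request:
step_arm(steps=[[0, -0.001, 0, 0.0025, 0, 0, 0], [0, -0.0017, 0, 0.0045, 0, 0, 0], [0, -0.0017, 0, 0.0055, 0, 0, 0], [0, -0.0017, 0, 0.0055, 0, 0, 0]])

```text
clock: 22.37
ee_pos: [0.4772, -0.1516, 0.066]
orientation: [0.954, -0.299, 0.0, -0.001]
force: [-2.1, 0.2, 3.2]
opening: -0.0001
grasp_force: 2.1
```

Request:
step_arm(steps=[[0, 0, 0, 0.0012, 0, 0, 0], [0, 0, 0, 0.0025, 0, 0, 0], [0, 0, 0, 0.0025, 0, 0, 0]])

```text
clock: 22.62
ee_pos: [0.4773, -0.1516, 0.0658]
orientation: [0.954, -0.298, -0.0, -0.001]
force: [-9.2, 3.9, 20.2]
opening: -0.0001
grasp_force: 10.1
```

The lid has hit its stop: 20 N at z = 0.066, the closed height. Retreat and verify.

Request:
step_arm(steps=[[0, 0, 0, -0.02, 0, 0, 0], [0, 0, 0, -0.06, 0, 0, 0], [0, -0.08, 0, -0.11, 0, 0, 0], [0, -0.14, 0, -0.16, 0, 0, 0], [0, -0.14, 0, -0.2, 0, 0, 0], [0, -0.14, 0, -0.2, 0, 0, 0], [0, -0.14, 0, -0.2, 0, 0, 0]])

```text
clock: 23.2
ee_pos: [0.3859, -0.0876, 0.23]
orientation: [0.955, -0.298, 0.007, 0.001]
force: [0.4, -1.2, 0.6]
opening: 0.0002
grasp_force: 0.0
```

```bash
python3 - <<'E'
from meas import *
s=env.observe();print(s["clock"],s["ee_pos"],s["force"])
g=dict(lid_edge=lid(0,.15,-.03),blue_cap=np.r_[.5628,.3264,.0574],bottle=np.r_[.775,.05,0],tip_box=np.r_[.38,-.473,0])
for c in("side","top"):
    im=env.get_image(c)
    for k in g: print(c,k,[w.round(4) for w in near(k,c,g[k])],g[k].round(4))
    if c=="side": cv2.imwrite("pics/end7.png",cv2.resize(im[190:310,170:330],None,fx=4,fy=4,interpolation=3))
E
```

```text
23.2 [ 0.3859 -0.0876  0.23  ] [ 0.3548 -1.2408  0.6142]
side lid_edge [array([ 0.4534, -0.1321,  0.0392])] [ 0.4523 -0.1343  0.036 ]
side blue_cap [array([0.5619, 0.3286, 0.059 ])] [0.5628 0.3264 0.0574]
side bottle [array([ 0.7782,  0.0498, -0.0034])] [0.775 0.05  0.   ]
side tip_box [array([ 0.3792, -0.4727, -0.0036])] [ 0.38  -0.473  0.   ]
top lid_edge [array([ 0.4518, -0.135 ,  0.0383])] [ 0.4523 -0.1343  0.036 ]
top blue_cap [array([0.5632, 0.3249, 0.052 ])] [0.5628 0.3264 0.0574]
top bottle [array([0.775 , 0.0519, 0.0009])] [0.775 0.05  0.   ]
top tip_box [array([ 0.3782, -0.4748,  0.0038])] [ 0.38  -0.473  0.   ]
```

View pics/end7.png

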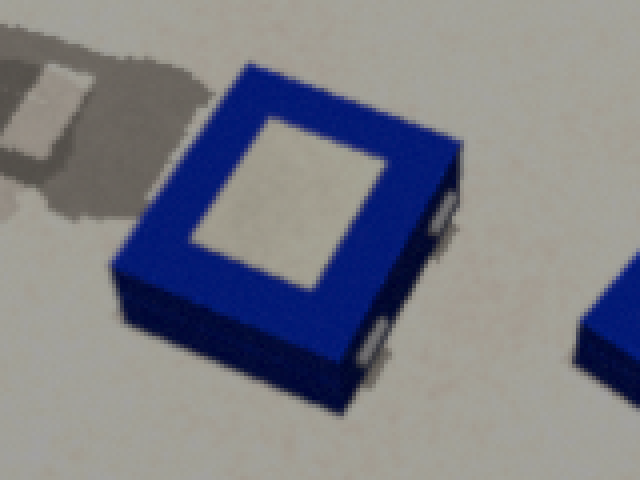

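The case is closed edge to edge (box corners at (112,265) and (345,360), with no gap along the side), and the other things haven't moved. Handing in.

```bash
python3 -c "
from station import env
print(env.close_job())"
```

```text
the job is handed in; nothing more can be done
None
```

I set the purple cap rim down in the pocket, closed the lid onto its stop (20 N at its 66 mm closed height), and handed the job in at about 23 s; the blue cap, bottle and tip box stayed put, but `close_job` gave no verdict.

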